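# Load the sample-changer magazine in rack order

## Robot

A 6-joint arm with a two-finger parallel gripper is mounted at the origin on the work surface. World frame = base frame: x ahead of the robot, y to its left, z up, the work surface at z = 0. Lengths are in m, angles in rad, forces in N, time in s.
With the tool pointing down it reaches from about 0.275 to 0.725 m from the base axis. Payload 5.6 kg.
Tool frame: the origin (TCP) lies on the centre line of the jaws, within the pads' length; the fingertips stand 19 mm ahead of it and the grasp point (between the pads) is the TCP (arm.tcp_to_tips is the distance from the TCP to the fingertips, in m); z points along the fingers, x is the direction in which the jaws open and shut, and the axes are right-handed (so a half turn about z gives the same grasp; the last joint's range is limited). The gripper opens to 85 mm and grips with 20 to 120 N. Pads are 22 mm wide; open, the fingers measure 114 mm over their backs; the gripper's body (76 mm by 85 mm) begins 54 mm behind the grasp point. The pads swing forward as they close: fully open they stand 13 mm farther back than shut.
Start: joints at [1.608, 0.255, 0.108, 0, -1.424, -0.285], TCP at [0.135, 0.533, 0.25] pointing down, gripper open.
Joint ranges: [-2.95, 2.95], [-1.21, 1.97], [-1.09, 1.5], [-2.87, 1.71], [-2.94, -0.07], [-3.05, 3.05]. Speed limits (rad/s): [2.57, 2.57, 3.14, 3.14, 3.14, 3.14].

## Interface

Orientations are given as a rotation vector (axis times angle).
In Python, from workcell import arm gives the robot as it stands.
- The arm moves only by the tool play_rows, never from a script. Its argument "commands" is a list of rows, each a list of 7 numbers: the opening, from 0 (shut) to 1 (fully open), then the shift along the tool's x, y, z in m, then the turn, a rotation vector about the tool's x, y, z in degrees. A call has 1 to 8 rows; each row is the pose to reach, as a shift and turn from the pose measured when the call began, along the tool's axes at that moment; what a row does not reach only later rows make up. A row lasts 1/8 s, in which the tool goes at most 62.5 mm and 10.7 degrees, less where a joint would pass 70% of its speed; a pose out of reach is approached as far as the arm can. A call with a gripper value outside its range is refused whole. The fingers move at their own pace and stop on an object; the grip force is fixed at half the most. Time passes only in rows, so rows that repeat a pose let the fingers close. It gives the time, the measured TCP pose, the force and the opening at its end, in the units of the state.
- arm.read_state(): the state, without advancing time (a new reading comes with each control period).
- arm.snapshot(name): name is "scene" or "top" or "wrist"; returns (picture, depth): 420x560x3 uint8, red, green, blue; 420x560 float32, m along the optical axis (not along the pixel's ray), 0 where there is no reading.
- arm.camera_params(name): a dict with "K" (3x3 intrinsics, pixels), "extrinsics" (4x4, takes a point from camera to world coordinates); the wrist camera has in their place "T_tool_cam" (4x4, takes a point from camera to tool coordinates, whose origin is the TCP and whose axes are the tool frame's). Camera axes: x right, y up, looking along -z (the intrinsics and any distortion apply to the point x, -y, -z); pixel columns grow to the right and rows downward; lengths in m; the calibration is good to about 2 mm. A picture is of the moment at which its call begins: read the wrist's pose just before it. camera_params takes no time and is no camera call.
- arm.hand_in(): hands the job in, once; it reports no verdict.
The state is a dict: "time": time; "joint_positions": joint angles; "qd": joint speeds; "effort": joint torques, N m; "tcp_pos": TCP position; "orientation": TCP orientation; "wrist_force": force on the tool from outside, world axes, zero at the start; "wrist_torque": the same for the moment, N m; "grip_width": finger opening in m.
Only numpy, scipy, OpenCV 4.12 (cv2) and the standard library are available. Lean on these libraries where they do the work, as an engineer would, in place of code of your own. Each camera call takes 0.05 s, during which the arm holds its last target. There are 200 camera calls.

## Task

Move the four capped sample vials from the coloured cells of the grey rack into the aluminium magazine of the balance's sample changer, keeping their order: the vial nearest the rack's black end goes into the well nearest the magazine's black end, the next one beside it, and so on to the last. Carry the vials upright, set each gently, fully down, in its well and let go, and leave the mounting block, the tweezers and the spatula where they lie.

Things in the scene. Friction and masses are not known exactly. Their poses are not given: they have to be found in the camera images.
- rack: Grey plastic carrier of the cell rack, fixed on the bench, 62 mm (x) by about 226 mm (y). Origin under its middle, on the bench; y runs along the row. Four square coloured cells stand in it at x = 0, y = +75, +25, -25, -75 mm. Its first end has the black end plate, at y = +109 mm (32 mm high); the other end, at -y, is plain grey.
- magazine: Fixed silvery aluminium block, at any angle: 58 mm (x), 222 mm (y), 30 mm high. Origin under its middle, on the bench. Four empty round wells at x = 0, y = +75, +25, -25, -75 mm, 35 mm wide plus 5 mm chamfer; mouths 30 mm, floors 12 mm above the bench, so a seated vial's centre is at 59.5 mm. Its first end has the black end plate, at y = +108 mm (32 mm high); the other end has a steel pin.
- vial_red_mid (a point): Amber glass sample vial with a white label and a red screw cap, loose, upright: 28 mm across, 95 mm tall with the cap (24 mm across, the top 15 mm), 50 to 100 g. This point is its centre, half-way up: 47.5 mm above its foot; z points up to the cap. Grip it round the body at this height or a little above.
- vial_yellow_mid (a point): Amber glass sample vial with a white label and a yellow screw cap, loose, upright: 28 mm across, 95 mm tall with the cap (24 mm across, the top 15 mm), 50 to 100 g. This point is its centre, half-way up: 47.5 mm above its foot; z points up to the cap. Grip it round the body at this height or a little above.
- vial_green_mid (a point): Amber glass sample vial with a white label and a green screw cap, loose, upright: 28 mm across, 95 mm tall with the cap (24 mm across, the top 15 mm), 50 to 100 g. This point is its centre, half-way up: 47.5 mm above its foot; z points up to the cap. Grip it round the body at this height or a little above.
- vial_blue_mid (a point): Amber glass sample vial with a white label and a blue screw cap, loose, upright: 28 mm across, 95 mm tall with the cap (24 mm across, the top 15 mm), 50 to 100 g. This point is its centre, half-way up: 47.5 mm above its foot; z points up to the cap. Grip it round the body at this height or a little above.
- cell_red: Red plastic cell, 48 mm square, 24 mm high, clipped into the rack at one of its four places (drawn anew each time), fixed; the red-capped vial stands in it at the start. Origin under its middle, 6 mm above the bench. Its round hole is 35 mm wide, 18 mm deep; rim 30 mm, floor 12 mm above the bench. It stays in the rack and so still shows the rack's order when its vial is gone.
- cell_yellow: Yellow plastic cell, 48 mm square, 24 mm high, clipped into the rack at one of its four places (drawn anew each time), fixed; the yellow-capped vial stands in it at the start. Origin under its middle, 6 mm above the bench. Its round hole is 35 mm wide, 18 mm deep; rim 30 mm, floor 12 mm above the bench. It stays in the rack and so still shows the rack's order when its vial is gone.
- cell_green: Green plastic cell, 48 mm square, 24 mm high, clipped into the rack at one of its four places (drawn anew each time), fixed; the green-capped vial stands in it at the start. Origin under its middle, 6 mm above the bench. Its round hole is 35 mm wide, 18 mm deep; rim 30 mm, floor 12 mm above the bench. It stays in the rack and so still shows the rack's order when its vial is gone.
- cell_blue: Blue plastic cell, 48 mm square, 24 mm high, clipped into the rack at one of its four places (drawn anew each time), fixed; the blue-capped vial stands in it at the start. Origin under its middle, 6 mm above the bench. Its round hole is 35 mm wide, 18 mm deep; rim 30 mm, floor 12 mm above the bench. It stays in the rack and so still shows the rack's order when its vial is gone.
- stub_block: Bystander: small loose aluminium mounting block, 40 by 58 by 18 mm, with a steel pin on top, between rack and magazine. Origin under its middle.
- tweezers: Bystander: loose steel tweezers lying flat beyond the work, 125 mm long, 6 mm high. Origin under the middle.
- spatula: Bystander: loose thin steel micro-spatula lying flat between rack and magazine, 136 mm long, 4 mm high. Origin under the middle.

How it is judged:
By the outcome, as a careful person would: the job done as asked, in the order asked, and still so for the second after the job is handed in, with the robot touching nothing.
It also fails if it takes over 102 s, if anything falls off the work surface, if the arm or the gripper's body presses on something with over 40 N, if the wrist force passes 120 N, or if a joint passes its speed limit or range.

## Working session

There is one attempt and no reset: what is moved stays moved. The work goes in short steps, Python scripts to look and compute and a tool call to move; the robot and the scene stay as the last step left them, time stands still between calls to the robot, and variables do not carry over. Pictures are saved under pics/ and viewed, about 12 in all and at most 16, crops included, and the job is handed in when it is done.

Besides the shell and the picture viewer there is one more tool, called after "Request:" by a JSON object that holds its "name" and its "arguments". play_rows: Moves the arm, as the interface text tells. Its arguments: {"type":"object","properties":{"commands":{"type":"array","items":{"type":"array","items":{"type":"number"}}}},"required":["commands"]}

```bash
ls; mkdir -p pics; cat > h.py <<'E'
import numpy as np, cv2
from scipy.spatial.transform import Rotation as R
from workcell import arm
def snap(cam,fn=None):
    s=arm.read_state(); im,d=arm.snapshot(cam)
    if fn: cv2.imwrite('pics/'+fn,im[:,:,::-1])
    p=arm.camera_params(cam)
    if 'extrinsics' in p: T=np.array(p['extrinsics'])
    else:
        W=np.eye(4);W[:3,:3]=R.from_rotvec(s['orientation']).as_matrix();W[:3,3]=s['tcp_pos'];T=W@np.array(p['T_tool_cam'])
    return im,d,p,T
def undist(p,uv):
    D=p.get('dist',p.get('distortion',None))
    return cv2.undistortPoints(np.array(uv,float).reshape(-1,1,2),np.array(p['K'],float),None if D is None else np.array(D,float)).reshape(-1,2)
def plane(p,T,uv,z):
    n=undist(p,uv); r=np.c_[n[:,0],-n[:,1],-np.ones(len(n))]@T[:3,:3].T
    return T[:3,3]+r*((z-T[2,3])/r[:,2])[:,None]
def cloud(d,p,T):
    h,w=d.shape; u,v=np.meshgrid(np.arange(w),np.arange(h)); n=undist(p,np.c_[u.ravel(),v.ravel()])
    dd=d.ravel()[:,None]; P=np.c_[n[:,0],-n[:,1],-np.ones(len(n))]*dd
    return (P@T[:3,:3].T+T[:3,3]).reshape(h,w,3)
E
python3 - <<'E'
from h import *
s=arm.read_state();print(s)
for c in ['top','scene','wrist']:
    im,d,p,T=snap(c,c+'0.png');print(c,{k:v for k,v in p.items()},(d>0).mean())
E
```

```text
pics
{'time': 0.0, 'joint_positions': array([ 1.60761137e+00,  2.55758487e-01,  1.06968334e-01, -4.87790570e-04,
       -1.42389779e+00, -2.84614601e-01]), 'qd': array([-0.00121833, -0.00040634,  0.00173943, -0.00059109,  0.00149918,
        0.00114925]), 'effort': array([ 1.00877637e-04, -3.86626303e+01,  2.37935936e+01,  5.36519140e+00,
       -6.23814456e-03, -5.89700193e-06]), 'tcp_pos': array([0.13471666, 0.53275724, 0.24937338]), 'orientation': array([ 1.92887057e+00, -2.47783194e+00,  1.96603066e-03]), 'wrist_force': array([-0.22490579,  0.02976231,  0.08307993]), 'wrist_torque': array([-0.03471962,  0.00641054, -0.0552438 ]), 'grip_width': 0.08559757255490785}
top {'K': array([[402.03026234,   0.        , 279.95780477],
       [  0.        , 402.03026234, 205.71691452],
       [  0.        ,   0.        ,   1.        ]]), 'extrinsics': array([[-0.01744598,  0.99353461, -0.1121812 ,  0.47163705],
       [-0.99981264, -0.01827623, -0.00637685, -0.00610553],
       [-0.00838587,  0.11204893,  0.99366731,  0.91754942],
       [ 0.        ,  0.        ,  0.        ,  1.        ]])
[... 404 characters left out ...]
3551e-01,  7.58659163e-01,
         8.28393642e-01],
       [ 0.00000000e+00,  0.00000000e+00,  0.00000000e+00,
         1.00000000e+00]])} 0.9959353741496598
wrist {'K': array([[343.64952379,   0.        , 285.71816309],
       [  0.        , 343.64952379, 209.95284475],
       [  0.        ,   0.        ,   1.        ]]), 'T_tool_cam': array([[ 9.99999811e-01,  5.64817902e-04, -2.43692033e-04,
         8.81564367e-04],
       [ 4.75312938e-04, -9.60940040e-01, -2.76756236e-01,
        -7.07586048e-02],
       [-3.90490308e-04,  2.76756068e-01, -9.60940126e-01,
        -1.23994210e-01],
       [ 0.00000000e+00,  0.00000000e+00,  0.00000000e+00,
         1.00000000e+00]])} 0.9959013605442177
```

View pics/top0.png

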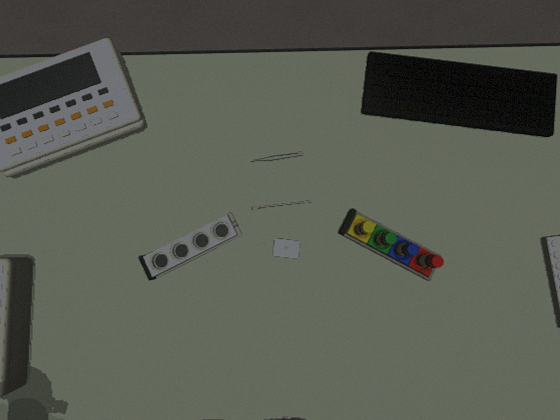

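View pics/scene0.png

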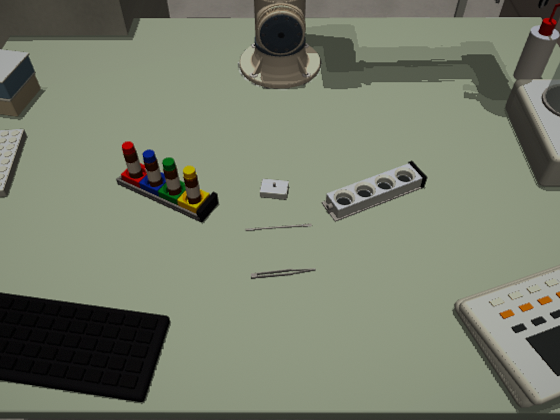

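Top view: the rack is on the right, black end at (349,222), order yellow, green, blue, red. The magazine is on the left with its black end at (148,267) and pin at (235,222). The scene view agrees.

```bash
cat > m.py <<'E'
from h import *
HUE={'red':None,'yellow':(22,35),'green':(45,85),'blue':(100,130)}
def colmask(im,c):
    h=cv2.cvtColor(im,cv2.COLOR_RGB2HSV); H,S,V=h[...,0],h[...,1],h[...,2]
    k=(S>150)&(V>60)
    return k&(((H<6)|(H>174)) if c=='red' else (H>=HUE[c][0])&(H<=HUE[c][1]))
E
python3 - <<'E'
from m import *
for cam in ['top','scene']:
    im,d,p,T=snap(cam);C=cloud(d,p,T)
    for c in HUE:
        k=colmask(im,c)
        cap=k&(C[...,2]>.09)&(C[...,2]<.12)
        cell=k&(C[...,2]>.02)&(C[...,2]<.045)
        t=cap&(C[...,2]>np.percentile(C[cap][:,2],80)-.004) if cap.any() else cap
        q=C[t]; v,u=np.nonzero(t)
        print(cam,c,cap.sum(),cell.sum(),'captop mid',((q.max(0)+q.min(0))/2).round(4),'cell',(C[cell].mean(0).round(4) if cell.any() else None))
    # magazine
    g=cv2.cvtColor(im,cv2.COLOR_RGB2GRAY)
    k=(C[...,1]>.05)&(C[...,1]<.4)&(C[...,0]>.25)&(C[...,0]<.6)
    m=k&(C[...,2]>.022)&(C[...,2]<.036)
    v,u=np.nonzero(m);print('mag top n',m.sum())
    lab=cv2.connectedComponents(m.astype(np.uint8))
    P=C[m][:,:2].astype(np.float32); r=cv2.minAreaRect(P*1000); print('rect',r)
    # wells: low depth holes within rect
    dark=k&(C[...,2]<.02)&(C[...,2]>.004)
    n,l,st,ce=cv2.connectedComponentsWithStats(dark.astype(np.uint8))
    for i in range(1,n):
        if st[i,4]>30: print('low',st[i],ce[i],plane(p,T,[ce[i]],.03).round(4), C[l==i].mean(0).round(4))
E
```

```text
top red 110 172 captop mid [ 0.4466 -0.3117  0.1084] cell [ 0.4408 -0.3038  0.03  ]
top yellow 120 205 captop mid [ 0.5179 -0.1764  0.1077] cell [ 0.5175 -0.1746  0.0295]
top green 88 127 captop mid [ 0.4949 -0.2207  0.1074] cell [ 0.4925 -0.2149  0.0304]
top blue 100 170 captop mid [ 0.4712 -0.2641  0.1084] cell [ 0.4659 -0.2598  0.0301]
mag top n 1542
rect ((490.1893005371094, 202.11349487304688), (57.34589385986328, 226.16534423828125), 26.91149139404297)
low [213 223  15  15 185] [220.11891892 229.76756757] [[0.5208 0.1327 0.03  ]] [0.5218 0.1354 0.0129]
low [193 233  15  15 181] [200.06629834 239.8839779 ] [[0.4993 0.177  0.03  ]] [0.4998 0.1806 0.0127]
low [184 235  54  28 108] [211.56481481 247.80555556] [[0.4815 0.1516 0.03  ]] [0.4817 0.1554 0.0082]
low [173 243  15  15 184] [179.71195652 249.96195652] [[0.478  0.2217 0.03  ]] [0.4781 0.2261 0.0129]
low [152 253  15  16 187] [159.14973262 260.28342246] [[0.4563 0.2667 0.03  ]] [0.456  0.2719 0.013 ]
scene red 112 151 captop mid [ 0.4474 -0.3102  0.1074] cell [ 0.4556 -0.3142  0.0277]
scene yellow 98 176 captop mid [ 0.5191 -0.1762  0.1074] cell [ 0.5271 -0.1766  0.0295]
scene green 70 128 captop mid [ 0.4949 -0.2197  0.1074] cell [ 0.5022 -0.2253  0.0295]
scene blue 75 133 captop mid [ 0.4722 -0.2632  0.1073] cell [ 0.4795 -0.2693  0.0295]
mag top n 1467
rect ((489.7062072753906, 204.22727966308594), (58.45060348510742, 227.74114990234375), 26.604496002197266)
low [397 171  16  11 120] [404.09166667 176.4       ] [[0.4633 0.2673 0.03  ]] [0.4475 0.2726 0.0138]
low [377 179  16  10 128] [384.5       183.5703125] [[0.4843 0.2229 0.03  ]] [0.4689 0.2273 0.0137]
low [326 181 100  37 528] [375.93181818 199.87310606] [[0.5303 0.1994 0.03  ]] [0.5133 0.2049 0.0114]
low [357 186  16  11 133] [364.39097744 191.16541353] [[0.506  0.1783 0.03  ]] [0.4908 0.1818 0.0135]
low [336 194  17  11 135] [343.58518519 199.04444444] [[0.5279 0.1333 0.03  ]] [0.513  0.1359 0.0134]
```

```bash
cat >> h.py <<'E'
def rel(*targets):
    """targets (x,y,z,psi deg): print tool-frame shift and turn from the present pose"""
    s=arm.read_state(); R0=R.from_rotvec(s['orientation'])
    x=R0.as_matrix()[:,0]; print('t %.2f'%s['time'],'tcp',np.round(s['tcp_pos'],4),'psi %.1f'%np.degrees(np.arctan2(x[1],x[0])),'w %.4f'%s['grip_width'],'F',np.round(s['wrist_force'],1))
    for X,Y,Z,a in targets:
        a=np.radians(a); M=np.array([[np.cos(a),np.sin(a),0],[np.sin(a),-np.cos(a),0],[0,0,-1]])
        sh=R0.inv().apply(np.array([X,Y,Z])-s['tcp_pos']); t=(R0.inv()*R.from_matrix(M)).as_rotvec(degrees=True)
        print((X,Y,Z),'shift',sh.round(4),'turn',t.round(2))
E
python3 -c "
from h import *
rel((.46,.2,.27,206))"
```

```text
t 0.25 tcp [0.1348 0.533  0.2499] psi -104.2 w 0.0857 F [-0.5 -0.4 -0. ]
(0.46, 0.2, 0.27) shift [ 0.2431 -0.3969 -0.0199] turn [-3.00e-02 -5.00e-02  4.98e+01]
```

Request:
{"name": "play_rows", "arguments": {"commands": [[1,0.03,-0.05,-0.02,0,0,7],[1,0.06,-0.1,-0.02,0,0,15],[1,0.091,-0.149,-0.02,0,0,22],[1,0.122,-0.198,-0.02,0,0,29],[1,0.152,-0.248,-0.02,0,0,36],[1,0.182,-0.298,-0.02,0,0,42],[1,0.212,-0.347,-0.02,0,0,46],[1,0.243,-0.397,-0.02,0,0,50]]}}

```text
time: 1.25
tcp_pos: [0.4611, 0.1986, 0.2702]
orientation: [0.698, -3.063, 0.001]
wrist_force: [0.6, 0.5, -0.6]
grip_width: 0.0854
```

Request:
{"name": "play_rows", "arguments": {"commands": [[1,0,0,0,0,0,0],[1,0,0,0,0,0,0]]}}

```text
time: 1.5
tcp_pos: [0.461, 0.1984, 0.27]
orientation: [0.697, -3.063, 0.001]
wrist_force: [-0.2, 0.6, 0.0]
grip_width: 0.0854
```

```bash
python3 -c "
from h import *
rel((.46,.2,.27,206));print(arm.read_state()['qd'].round(3))
im,d,p,T=snap('wrist','w1.png');np.savez('w1.npz',im=im,d=d,T=T)
rel()"
```

```text
t 1.50 tcp [0.461  0.1984 0.27  ] psi -154.4 w 0.0854 F [-0.2  0.6  0. ]
(0.46, 0.2, 0.27) shift [ 0.0003  0.0019 -0.    ] turn [-0.02 -0.03 -0.36]
[ 0.033 -0.009 -0.001  0.     0.    -0.001]
t 1.55 tcp [0.4607 0.199  0.2701] psi -154.3 w 0.0855 F [ 0.1  0.1 -0.2]
```

View pics/w1.png

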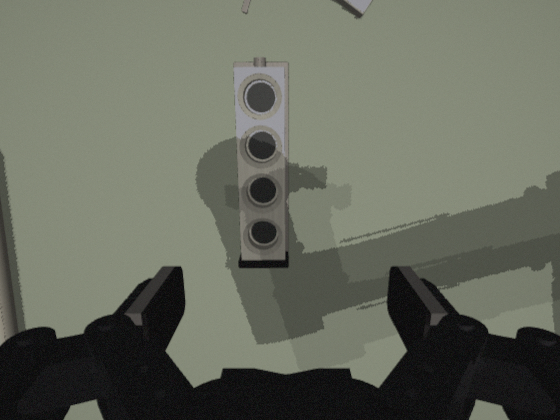

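The wrist view shows the magazine lengthwise: wells at about (262,97), (262,145), (263,190), (263,232), black end plate at (263,262), pin at the top.

```bash
cat > w.py <<'E'
from h import *
def wells(im,d,p,T,lo=.0275):
    C=cloud(d,p,T); m=((C[...,2]>lo)&(C[...,2]<.036)).astype(np.uint8)
    cs,hi=cv2.findContours(m,cv2.RETR_CCOMP,cv2.CHAIN_APPROX_NONE); out=[]
    for c,h in zip(cs,hi[0]):
        if h[3]>=0 and cv2.contourArea(c)>150:
            q=plane(p,T,c.reshape(-1,2),.03)[:,:2]; (x,y),(a,b),_=cv2.fitEllipse((q*1000).astype(np.float32))
            out.append((x,y,a,b))
    return np.array(out)
E
python3 - <<'E'
from w import *
z=np.load('w1.npz');p=arm.camera_params('wrist')
for lo in (.026,.0285):
    o=wells(z['im'],z['d'],p,z['T'],lo);print(o.round(1))
    if len(o)==4:
        q=o[:,:2]; m=q.mean(0); u=np.linalg.svd(q-m)[2][0]; u*=np.sign(u[1]); print(m,u,np.degrees(np.arctan2(u[1],u[0])),(q-m)@u)
C=cloud(z['d'],p,z['T']);m=(C[...,2]>.026)&(C[...,2]<.036)&(C[...,0]>.3)&(C[...,1]>.05)
print(C[m][:,2].mean(),C[150:250,420:500,2].mean(), cv2.minAreaRect(C[m][:,:2].astype(np.float32)*1000))
E
```

```text
[[457.3 266.1  36.9  37.2]
 [478.8 221.6  37.2  37.5]
 [500.3 176.9  36.6  37.3]
 [521.8 132.4  36.6  37.3]]
[489.54985046 199.25123596] [-0.43435419  0.90074216] 115.74420690788004 [ 74.20424522  24.76758347 -24.76751413 -74.20431455]
[[457.  267.   41.8  43.1]
 [478.7 222.   42.   42.2]
 [500.2 177.5  42.1  42.6]
 [521.7 132.4  41.8  42.3]]
[489.41599274 199.74899673] [-0.43321452  0.90129084] 115.6717353275665 [ 74.69302757  24.72068392 -24.72818463 -74.68552687]
0.02966825076843898 0.0017263487496257258 ((605.4295043945312, 311.058837890625), (424.274169921875, 220.13848876953125), 41.87901306152344)
```

```bash
python3 -c "
from h import *
rel((.465,-.275,.28,152),(.49,-.05,.28,179))"
```

```text
t 1.55 tcp [0.4607 0.199  0.2701] psi -154.3 w 0.0855 F [ 0.1  0.1 -0.2]
(0.465, -0.275, 0.28) shift [ 0.2018 -0.4289 -0.0097] turn [-2.000e-02 -1.000e-02  5.372e+01]
(0.49, -0.05, 0.28) shift [ 0.0817 -0.237  -0.0098] turn [-2.000e-02 -1.000e-02  2.672e+01]
```

Request:
{"name": "play_rows", "arguments": {"commands": [[1,0.022,-0.055,-0.01,0,0,7],[1,0.045,-0.11,-0.01,0,0,14],[1,0.07,-0.165,-0.01,0,0,20],[1,0.096,-0.22,-0.01,0,0,27],[1,0.122,-0.275,-0.01,0,0,34],[1,0.148,-0.33,-0.01,0,0,41],[1,0.175,-0.38,-0.01,0,0,48],[1,0.202,-0.429,-0.01,0,0,54]]}}

```text
time: 2.55
tcp_pos: [0.4652, -0.2755, 0.2806]
orientation: [0.769, 3.046, -0.0]
wrist_force: [0.8, 1.1, -0.3]
grip_width: 0.0854
```

Request:
{"name": "play_rows", "arguments": {"commands": [[1,0,0,0,0,0,0],[1,0,0,0,0,0,0]]}}

```text
time: 2.8
tcp_pos: [0.4656, -0.2745, 0.2806]
orientation: [0.766, 3.046, 0.0]
wrist_force: [0.0, 0.5, 0.0]
grip_width: 0.0856
```

```bash
python3 - <<'E'
from m import *
rel()
im,d,p,T=snap('wrist','w2.png');np.savez('w2.npz',im=im,d=d,T=T);C=cloud(d,p,T)
for c in HUE:
    k=colmask(im,c); z=C[...,2]
    cap=k&(z>.103)&(z<.114); cell=k&(z>.026)&(z<.034)
    for n,mm,h in (('cap',cap,.107),):
        cs,_=cv2.findContours(mm.astype(np.uint8),0,cv2.CHAIN_APPROX_NONE); ct=max(cs,key=cv2.contourArea)
        q=plane(p,T,ct.reshape(-1,2),h)[:,:2]*1000
        print(c,n,mm.sum(),np.round(cv2.fitEllipse(q.astype(np.float32)),1) if 0 else [np.round(x,1) for x in cv2.fitEllipse(q.astype(np.float32))], C[mm][:,2].mean().round(4))
    print('   cell rect',[np.round(x,1) for x in cv2.minAreaRect(C[cell][:,:2].astype(np.float32)*1000)],cell.sum())
E
```

```text
t 2.80 tcp [ 0.4656 -0.2745  0.2806] psi 151.8 w 0.0856 F [0.  0.5 0. ]
red cap 620 [array([ 446.8, -313.1]), array([23. , 23.3]), np.float64(139.0)] 0.1072
   cell rect [array([ 445.9, -310.3]), array([47.5, 47. ]), np.float64(60.9)] 1027
yellow cap 321 [array([ 517.9, -179. ]), array([21.2, 23.1]), np.float64(170.6)] 0.107
   cell rect [array([ 519.1, -179.8]), array([48.5, 46.9]), np.float64(60.8)] 323
green cap 398 [array([ 495.1, -222.2]), array([21.3, 21.6]), np.float64(62.8)] 0.1072
   cell rect [array([ 494.8, -222.9]), array([46.9, 47. ]), np.float64(60.5)] 372
blue cap 502 [array([ 471.7, -265.8]), array([22.1, 22.8]), np.float64(58.6)] 0.1072
   cell rect [array([ 472.4, -263.1]), array([57.3, 46.9]), np.float64(60.6)] 756
```

View pics/w2.png

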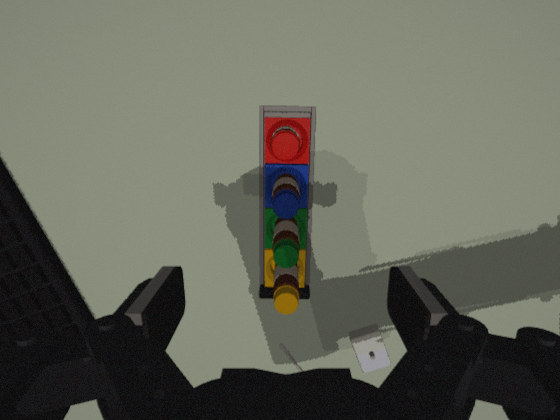

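Caps seen: red (287,145), blue (287,205), green (286,253), yellow (286,300). The wrist and top camera positions agree within 2 mm. I'll pick yellow first.

```bash
python3 -c "
from h import *
rel((.518,-.178,.2,152),(.518,-.178,.068,152))"
```

```text
t 2.85 tcp [ 0.4657 -0.2741  0.2808] psi 151.8 w 0.0852 F [0.1 0.8 0.2]
(0.518, -0.178, 0.2) shift [-0.0007  0.1094  0.0808] turn [ 0.02  0.05 -0.18]
(0.518, -0.178, 0.068) shift [-0.0005  0.1094  0.2128] turn [ 0.02  0.05 -0.18]
```

Request:
{"name": "play_rows", "arguments": {"commands": [[1,0,0.055,0.02,0,0,0],[1,0,0.109,0.03,0,0,0],[1,0,0.109,0.07,0,0,0],[1,0,0.109,0.11,0,0,0],[1,0,0.109,0.15,0,0,0],[1,0,0.109,0.185,0,0,0],[1,0,0.109,0.207,0,0,0],[1,0,0.109,0.213,0,0,0]]}}

```text
time: 3.85
tcp_pos: [0.5168, -0.1764, 0.0669]
orientation: [-0.76, -3.047, 0.0]
wrist_force: [-0.1, -0.7, 0.7]
grip_width: 0.0855
```

Request:
{"name": "play_rows", "arguments": {"commands": [[0.6,0,0,0,0,0,0],[0,0,0,0,0,0,0],[0,0,0,0,0,0,0],[0,0,0,0,0,0,0],[0,0,0,0,0,0,0],[0,0,0,0,0,0,0]]}}

```text
time: 4.6
tcp_pos: [0.5173, -0.1764, 0.0678]
orientation: [0.76, 3.048, 0.0]
wrist_force: [-1.0, 1.5, 4.8]
grip_width: 0.0262
```

```bash
python3 -c "
from h import *
snap('scene','s1.png')
rel((.518,-.178,.2,152),(.485,0.05,.2,180),(.457,.267,.2,205.7))"
```

```text
t 4.65 tcp [ 0.5173 -0.1764  0.0678] psi 152.0 w 0.0262 F [-1.5  1.4  6. ]
(0.518, -0.178, 0.2) shift [-0.0014 -0.001  -0.1322] turn [ 0.01  0.02 -0.01]
(0.485, 0.05, 0.2) shift [ 0.1348  0.1847 -0.1323] turn [ 0.000e+00  2.000e-02 -2.801e+01]
(0.457, 0.267, 0.2) shift [ 0.2615  0.3632 -0.1323] turn [-0.000e+00  2.000e-02 -5.371e+01]
```

View pics/s1.png

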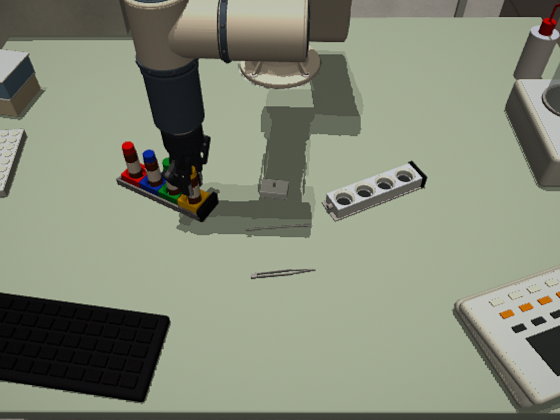

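Yellow is gripped (jaws on the vial, width 26 mm). Lift straight up, then carry.

Request:
{"name": "play_rows", "arguments": {"commands": [[0,0,0,-0.015,0,0,0],[0,0,0,-0.05,0,0,0],[0,0,0,-0.09,0,0,0],[0,0,0,-0.13,0,0,0],[0,0,0,-0.132,0,0,0]]}}

```text
time: 5.28
tcp_pos: [0.5189, -0.177, 0.204]
orientation: [0.758, 3.041, 0.001]
wrist_force: [0.9, 0.1, -1.7]
grip_width: 0.0263
```

```bash
python3 -c "
from h import *
rel((.485,0.05,.2,180),(.457,.267,.2,205.7))"
```

```text
t 5.28 tcp [ 0.5189 -0.177   0.204 ] psi 152.0 w 0.0263 F [ 0.9  0.1 -1.7]
(0.485, 0.05, 0.2) shift [0.1365 0.1845 0.0034] turn [ 2.0e-02  4.5e-01 -2.8e+01]
(0.457, 0.267, 0.2) shift [0.2631 0.3629 0.0029] turn [ -0.08   0.45 -53.7 ]
```

Request:
{"name": "play_rows", "arguments": {"commands": [[0,0.02,0.025,0.002,0,0,-4],[0,0.05,0.068,0.003,0,0,-10],[0,0.085,0.115,0.003,0,0,-17],[0,0.12,0.163,0.003,0,0,-24],[0,0.155,0.21,0.003,0,0,-32],[0,0.19,0.258,0.003,0,0,-39],[0,0.222,0.305,0.003,0,0,-46],[0,0.246,0.34,0.003,0,0,-50.5]]}}

```text
time: 6.28
tcp_pos: [0.4603, 0.2406, 0.1996]
orientation: [-0.618, 3.074, -0.005]
wrist_force: [0.6, -0.3, -0.9]
grip_width: 0.0261
```

```bash
python3 -c "
from h import *
rel((.457,.267,.2,205.7),(.457,.267,.0685,205.7))"
```

```text
t 6.28 tcp [0.4603 0.2406 0.1996] psi -157.3 w 0.0261 F [ 0.6 -0.3 -0.9]
(0.457, 0.267, 0.2) shift [-0.0071  0.0257 -0.0005] turn [-0.26  0.3  -2.96]
(0.457, 0.267, 0.0685) shift [-0.0064  0.0263  0.131 ] turn [-0.26  0.3  -2.96]
```

Request:
{"name": "play_rows", "arguments": {"commands": [[0,-0.007,0.026,0.0,0,0,-3],[0,-0.0068,0.026,0.03,0,0,-3],[0,-0.0066,0.026,0.06,0,0,-3],[0,-0.0065,0.026,0.08,0,0,-3],[0,-0.0065,0.026,0.085,0,0,-3],[0,-0.0065,0.026,0.085,0,0,-3]]}}

```text
time: 7.02
tcp_pos: [0.4569, 0.2668, 0.1147]
orientation: [-0.698, 3.057, -0.006]
wrist_force: [-0.3, 0.2, -0.3]
grip_width: 0.0266
```

```bash
cat > hov.py <<'E'
import sys
from m import *
from w import wells
c,W,fn=sys.argv[1],int(sys.argv[2]),sys.argv[3]
u=np.array([-.434,.901]);w=np.array([489.4,199.7])+u*[75,25,-25,-75][W]
rel((*(w/1000),.0685,205.7))
im,d,p,T=snap('wrist',fn);C=cloud(d,p,T);s=arm.read_state();R0=R.from_rotvec(s['orientation'])
k=colmask(im,c)
cs,_=cv2.findContours(k.astype(np.uint8),0,cv2.CHAIN_APPROX_NONE);ct=max(cs,key=cv2.contourArea);mk=np.zeros(k.shape,np.uint8);cv2.drawContours(mk,[ct],-1,1,-1)
P=C[(mk>0)&k];L=R0.inv().apply(P-s['tcp_pos'])*1000
t=L[:,2]<np.percentile(L[:,2],10)+2.5
print('cap top (tool mm)',((L[t].max(0)+L[t].min(0))/2).round(1),t.sum(),'extent',np.ptp(L[t],0).round(1),'top z',P[t][:,2].mean().round(4))
o=wells(im,d,p,T); print(o.round(1))
E
python3 hov.py yellow 0 w3.png
```

```text
t 7.03 tcp [0.4569 0.2668 0.1147] psi -154.3 w 0.0266 F [-0.3  0.2 -0.3]
(np.float64(0.45685), np.float64(0.267275), 0.0685) shift [0.0001 0.0007 0.0462] turn [-0.29  0.28  0.03]
cap top (tool mm) [  0.9 -34.1 -80.3] 2298 extent [23.6 74.4 86.3] top z 0.1546
[[478.5 222.5  39.1  39.4]
 [499.9 177.9  39.1  39.3]]
```

View pics/w3.png

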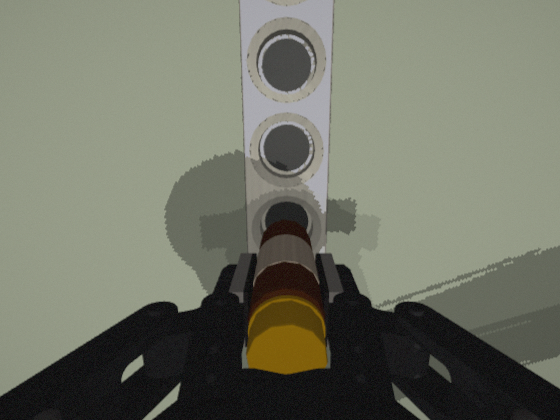

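The vial hangs upright between the pads at (285,290), directly over well 1 at (287,215). Lowering it now.

Request:
{"name": "play_rows", "arguments": {"commands": [[0,0,0.001,0.01,0.3,0,0],[0,0,0.001,0.02,0.3,0,0],[0,0,0.001,0.03,0.3,0,0],[0,0,0.001,0.037,0.3,0,0],[0,0,0.001,0.042,0.3,0,0],[0,0,0.001,0.045,0.3,0,0],[0,0,0.001,0.0465,0.3,0,0],[0,0,0.001,0.047,0.3,0,0]]}}

```text
time: 8.07
tcp_pos: [0.4572, 0.268, 0.0683]
orientation: [-0.698, 3.054, -0.013]
wrist_force: [-0.5, -0.2, 0.4]
grip_width: 0.026
```

Request:
{"name": "play_rows", "arguments": {"commands": [[0,0,0,0,0,0,0]]}}

```text
time: 8.2
tcp_pos: [0.4574, 0.268, 0.0685]
orientation: [-0.698, 3.054, -0.012]
wrist_force: [0.3, 0.2, -0.6]
grip_width: 0.0263
```

Request:
{"name": "play_rows", "arguments": {"commands": [[0,0,0,0.001,-0.5,0.3,0],[0,0,0,0.0015,-0.5,0.3,0],[0,0,0,0.002,-0.5,0.3,0],[0,0,0,0.002,-0.5,0.3,0]]}}

```text
time: 8.7
tcp_pos: [0.4575, 0.2681, 0.0677]
orientation: [-0.7, 3.06, -0.0]
wrist_force: [-4.3, -0.4, 8.6]
grip_width: 0.0265
```

Contact at 8.6 N, so it is seated. Release and retreat.

Request:
{"name": "play_rows", "arguments": {"commands": [[0.5,0,0,0,0,0,0],[1,0,0,0,0,0,0],[1,0,0,0,0,0,0],[1,0,0,0,0,0,0],[1,0,0,-0.03,0,0,0],[1,0,0,-0.08,0,0,0],[1,0,0,-0.13,0,0,0],[1,0,0,-0.14,0,0,0]]}}

```text
time: 9.7
tcp_pos: [0.4587, 0.2691, 0.2117]
orientation: [-0.699, 3.054, 0.004]
wrist_force: [0.2, 0.5, -1.3]
grip_width: 0.0855
```

```bash
python3 - <<'E'
from m import *
rel((.4955,-.221,.2,152),(.4955,-.221,.068,152))
im,d,p,T=snap('top');C=cloud(d,p,T)
for c in HUE:
    k=colmask(im,c)&(C[...,2]>.09)&(C[...,2]<.13);q=C[k]
    if len(q): q=q[q[:,2]>np.percentile(q[:,2],80)-.004];print(c,((q.max(0)+q.min(0))/2).round(4))
E
```

```text
t 9.70 tcp [0.4587 0.2691 0.2117] psi -154.2 w 0.0855 F [ 0.2  0.5 -1.3]
(0.4955, -0.221, 0.2) shift [ 0.18   -0.4574  0.0097] turn [ 0.29  0.48 53.77]
(0.4955, -0.221, 0.068) shift [ 0.1813 -0.4575  0.1417] turn [ 0.29  0.48 53.77]
red [ 0.4467 -0.3107  0.1084]
yellow [0.4565 0.2674 0.1069]
green [ 0.4949 -0.2207  0.1081]
blue [ 0.4712 -0.2635  0.1084]
```

Yellow is seated (cap top at z 0.107, within 1 mm of the well centre). Next is green.

Request:
{"name": "play_rows", "arguments": {"commands": [[1,0.022,-0.056,-0.01,0,0,7],[1,0.045,-0.114,-0.01,0,0,13],[1,0.068,-0.171,-0.01,0,0,20],[1,0.09,-0.228,-0.01,0,0,27],[1,0.112,-0.286,-0.01,0,0,34],[1,0.135,-0.343,-0.01,0,0,41],[1,0.158,-0.4,-0.01,0,0,47],[1,0.18,-0.456,0.0,0.3,0.5,54]]}}

```text
time: 10.75
tcp_pos: [0.4941, -0.2221, 0.2086]
orientation: [-0.772, -3.044, 0.002]
wrist_force: [1.9, 1.3, 0.1]
grip_width: 0.0855
```

```bash
python3 -c "
from h import *
rel((.4953,-.2212,.2,152),(.4953,-.2212,.068,152))"
```

```text
t 10.75 tcp [ 0.4941 -0.2221  0.2086] psi 151.5 w 0.0855 F [1.9 1.3 0.1]
(0.4953, -0.2212, 0.2) shift [-0.0006  0.0013  0.0086] turn [-0.1  -0.08 -0.46]
(0.4953, -0.2212, 0.068) shift [-0.0008  0.0016  0.1406] turn [-0.1  -0.08 -0.46]
```

Request:
{"name": "play_rows", "arguments": {"commands": [[1,-0.0007,0.001,0.02,0,0,-0.5],[1,-0.0007,0.001,0.06,0,0,-0.5],[1,-0.0007,0.0015,0.1,0,0,-0.5],[1,-0.0008,0.0015,0.128,0,0,-0.5],[1,-0.0008,0.0015,0.139,0,0,-0.5],[1,-0.0008,0.0015,0.1405,0,0,-0.5],[1,-0.0008,0.0015,0.1405,0,0,-0.5]]}}

```text
time: 11.62
tcp_pos: [0.4959, -0.2214, 0.069]
orientation: [-0.759, -3.049, 0.002]
wrist_force: [0.5, -0.0, 0.0]
grip_width: 0.0855
```

Request:
{"name": "play_rows", "arguments": {"commands": [[0.6,0,0,0,0,0,0],[0,0,0,0,0,0,0],[0,0,0,0,0,0,0],[0,0,0,0,0,0,0],[0,0,0,0,0,0,0],[0,0,0,0,0,0,0]]}}

```text
time: 12.38
tcp_pos: [0.496, -0.2214, 0.0692]
orientation: [0.758, 3.048, -0.002]
wrist_force: [-1.2, 0.4, 2.4]
grip_width: 0.0264
```

Request:
{"name": "play_rows", "arguments": {"commands": [[0,0,0,-0.015,0,0,0],[0,0,0,-0.05,0,0,0],[0,0,0,-0.09,0,0,0],[0,0,0,-0.125,0,0,0],[0,0,0,-0.132,0,0,0]]}}

```text
time: 13.0
tcp_pos: [0.4973, -0.2217, 0.2049]
orientation: [0.757, 3.043, -0.003]
wrist_force: [-0.1, -0.3, -1.6]
grip_width: 0.0263
```

```bash
python3 -c "
from h import *
rel((.4786,.2222,.2,205.7))"
```

```text
t 13.00 tcp [ 0.4973 -0.2217  0.2049] psi 152.1 w 0.0263 F [-0.1 -0.3 -1.6]
(0.4786, 0.2222, 0.2) shift [0.2245 0.3834 0.0034] turn [ -0.18   0.34 -53.63]
```

Request:
{"name": "play_rows", "arguments": {"commands": [[0,0.015,0.026,0.002,0,0,-4],[0,0.043,0.073,0.003,0,0,-10],[0,0.073,0.124,0.003,0,0,-17],[0,0.103,0.176,0.003,0,0,-24],[0,0.133,0.227,0.003,0,0,-32],[0,0.163,0.278,0.003,0,0,-39],[0,0.19,0.325,0.003,0,0,-46],[0,0.213,0.363,0.003,0,0,-51]]}}

```text
time: 14.0
tcp_pos: [0.4784, 0.2007, 0.2002]
orientation: [-0.634, 3.073, -0.007]
wrist_force: [-0.0, -0.5, -1.3]
grip_width: 0.0265
```

```bash
python3 -c "
from h import *
rel((.4786,.2222,.2,205.7),(.4786,.2222,.115,205.7))"
```

```text
t 14.00 tcp [0.4784 0.2007 0.2002] psi -156.7 w 0.0265 F [-0.  -0.5 -1.3]
(0.4786, 0.2222, 0.2) shift [-0.0087  0.0197  0.0001] turn [-0.29  0.17 -2.39]
(0.4786, 0.2222, 0.115) shift [-0.0084  0.0201  0.0851] turn [-0.29  0.17 -2.39]
```

Request:
{"name": "play_rows", "arguments": {"commands": [[0,-0.0087,0.0197,0,-0.3,0.2,-2.4],[0,-0.0087,0.0197,0.01,-0.3,0.2,-2.4],[0,-0.0086,0.02,0.04,-0.3,0.2,-2.4],[0,-0.0085,0.02,0.068,-0.3,0.2,-2.4],[0,-0.0084,0.02,0.082,-0.3,0.2,-2.4],[0,-0.0084,0.02,0.085,-0.3,0.2,-2.4],[0,-0.0084,0.02,0.085,-0.3,0.2,-2.4]]}}

```text
time: 14.88
tcp_pos: [0.4792, 0.222, 0.1159]
orientation: [-0.698, 3.062, 0.0]
wrist_force: [-0.9, -0.0, 0.2]
grip_width: 0.0265
```

```bash
python3 hov.py green 1 w4.png
```

```text
t 14.88 tcp [0.4792 0.222  0.1159] psi -154.3 w 0.0265 F [-0.9 -0.   0.2]
(np.float64(0.47855), np.float64(0.222225), 0.0685) shift [0.0005 0.0005 0.0474] turn [ 0.    0.04 -0.01]
cap top (tool mm) [  0.3 -33.  -80. ] 3132 extent [23.1 76.7 87.6] top z 0.1544
[[500.3 177.4  38.9  39.3]
 [521.7 133.   39.   39.2]]
```

View pics/w4.png

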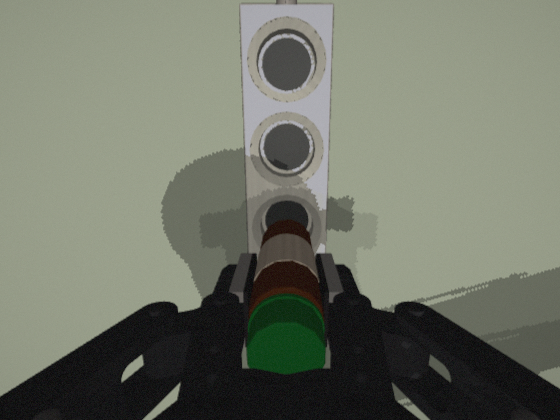

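Green hangs upright over well 2 at (287,215). Lowering it.

Request:
{"name": "play_rows", "arguments": {"commands": [[0,0.0004,0.0005,0.012,0,0,0],[0,0.0004,0.0005,0.024,0,0,0],[0,0.0004,0.0005,0.035,0,0,0],[0,0.0004,0.0005,0.042,0,0,0],[0,0.0004,0.0005,0.0455,0,0,0],[0,0.0004,0.0005,0.047,0,0,0],[0,0.0004,0.0005,0.048,0,0,0],[0,0.0004,0.0005,0.048,0,0,0]]}}

```text
time: 15.92
tcp_pos: [0.4788, 0.2225, 0.0692]
orientation: [-0.699, 3.061, 0.001]
wrist_force: [-3.4, -0.9, 5.1]
grip_width: 0.0259
```

Request:
{"name": "play_rows", "arguments": {"commands": [[0.5,0,0,0,0,0,0],[1,0,0,0,0,0,0],[1,0,0,0,0,0,0],[1,0,0,0,0,0,0],[1,0,0,-0.03,0,0,0],[1,0,0,-0.08,0,0,0],[1,0,0,-0.13,0,0,0],[1,0,0,-0.14,0,0,0]]}}

```text
time: 16.92
tcp_pos: [0.4801, 0.2233, 0.2131]
orientation: [-0.697, 3.054, 0.005]
wrist_force: [-0.3, 0.3, 0.1]
grip_width: 0.0858
```

```bash
cat > chk.py <<'E'
from m import *
im,d,p,T=snap('top');C=cloud(d,p,T)
for c in HUE:
    k=colmask(im,c)&(C[...,2]>.09)&(C[...,2]<.13);q=C[k]
    if len(q): q=q[q[:,2]>np.percentile(q[:,2],80)-.004];print(c,((q.max(0)+q.min(0))/2).round(4))
E
python3 -c "
from h import *
rel((.4717,-.2648,.2,152))"; python3 chk.py
```

```text
t 16.93 tcp [0.4801 0.2233 0.2131] psi -154.3 w 0.0858 F [-0.3  0.3  0.1]
(0.4717, -0.2648, 0.2) shift [ 0.2196 -0.4361  0.0106] turn [ 0.31  0.45 53.73]
red [ 0.4467 -0.3107  0.1079]
blue [ 0.4712 -0.2643  0.1083]
```

Request:
{"name": "play_rows", "arguments": {"commands": [[1,0.027,-0.054,-0.01,0,0,7],[1,0.055,-0.109,-0.01,0,0,13],[1,0.082,-0.163,-0.01,0,0,20],[1,0.11,-0.218,-0.01,0,0,27],[1,0.137,-0.272,-0.01,0,0,34],[1,0.165,-0.327,-0.01,0,0,41],[1,0.193,-0.382,-0.01,0,0,47],[1,0.2196,-0.435,0.0,0.3,0.5,54]]}}

```text
time: 17.98
tcp_pos: [0.4701, -0.2661, 0.2093]
orientation: [-0.773, -3.042, 0.002]
wrist_force: [0.7, -0.3, -0.1]
grip_width: 0.0855
```

```bash
python3 -c "
from h import *
rel((.4717,-.2648,.068,152))"; python3 chk.py
```

```text
t 17.98 tcp [ 0.4701 -0.2661  0.2093] psi 151.5 w 0.0855 F [ 0.7 -0.3 -0.1]
(0.4717, -0.2648, 0.068) shift [-0.0011  0.0021  0.1413] turn [-0.09 -0.13 -0.52]
yellow [0.4576 0.2669 0.1073]
green [0.4777 0.2201 0.1074]
```

Yellow and green are both seated, with cap tops at z 0.107. Picking blue.

Request:
{"name": "play_rows", "arguments": {"commands": [[1,-0.0008,0.0015,0.02,0,0,-0.5],[1,-0.001,0.0018,0.06,0,0,-0.5],[1,-0.001,0.002,0.1,0,0,-0.5],[1,-0.001,0.002,0.128,0,0,-0.5],[1,-0.001,0.002,0.139,0,0,-0.5],[1,-0.001,0.002,0.141,0,0,-0.5],[1,-0.001,0.002,0.141,0,0,-0.5]]}}

```text
time: 18.9
tcp_pos: [0.4698, -0.2703, 0.0664]
orientation: [-0.772, -3.039, 0.006]
wrist_force: [-0.3, 0.5, -1.0]
grip_width: 0.0857
```

Request:
{"name": "play_rows", "arguments": {"commands": [[0.6,0,0,0,0,0,0],[0,0,0,0,0,0,0],[0,0,0,0,0,0,0],[0,0,0,0,0,0,0],[0,0,0,0,0,0,0],[0,0,0,0,0,0,0]]}}

```text
time: 19.65
tcp_pos: [0.4698, -0.2703, 0.0666]
orientation: [-0.772, -3.039, 0.006]
wrist_force: [-0.6, 1.7, 3.6]
grip_width: 0.0263
```

Request:
{"name": "play_rows", "arguments": {"commands": [[0,0,0,-0.015,0,0,0],[0,0,0,-0.05,0,0,0],[0,0,0,-0.09,0,0,0],[0,0,0,-0.125,0,0,0],[0,0,0,-0.132,0,0,0]]}}

```text
time: 20.27
tcp_pos: [0.472, -0.2706, 0.2022]
orientation: [0.773, 3.045, -0.007]
wrist_force: [-0.1, -0.4, -1.0]
grip_width: 0.0266
```

```bash
python3 -c "
from h import *
rel((.5003,.1772,.2,205.7))"
```

```text
t 20.27 tcp [ 0.472  -0.2706  0.2022] psi 151.5 w 0.0266 F [-0.1 -0.4 -1. ]
(0.5003, 0.1772, 0.2) shift [1.888e-01 4.070e-01 3.000e-04] turn [ -0.25  -0.06 -54.2 ]
```

The TCP was 5.7 mm off along tool y at this grasp, because the arm was not settled when the call began. I'll carry with that offset compensated and verify it in the wrist view.

Request:
{"name": "play_rows", "arguments": {"commands": [[0,0.013,0.027,0.0,0,0,-4],[0,0.036,0.077,0.0,0,0,-10],[0,0.061,0.131,0.0,0,0,-17],[0,0.086,0.185,0.0,0,0,-24],[0,0.111,0.239,0.0,0,0,-32],[0,0.136,0.293,0.0,0,0,-39],[0,0.159,0.343,0.0,0,0,-46],[0,0.178,0.384,0.0,0,0,-51]]}}

```text
time: 21.28
tcp_pos: [0.4982, 0.1538, 0.2001]
orientation: [0.619, -3.077, 0.006]
wrist_force: [1.8, -0.4, -1.2]
grip_width: 0.0265
```

```bash
python3 -c "
from h import *
rel((.5028,.1721,.2,205.7),(.5028,.1721,.115,205.7))
im,d,p,T=snap('wrist','w5.png')
from m import colmask
a=cv2.imread('pics/w4.png')[:,:,::-1]
for i,c in ((a,'green'),(im,'blue')):
    k=colmask(i,c); k=k[200:]; v,u=np.nonzero(k); print(c,np.percentile(u,[1,99]),np.percentile(v,[1,50,99])+200,k.sum())"
```

```text
t 21.27 tcp [0.4982 0.1538 0.2001] psi -157.3 w 0.0265 F [ 1.8 -0.4 -1.2]
(0.5028, 0.1721, 0.2) shift [-0.0113  0.0151 -0.    ] turn [-0.18 -0.21 -2.95]
(0.5028, 0.1721, 0.115) shift [-0.0116  0.0153  0.085 ] turn [-0.18 -0.21 -2.95]
green [249. 323.] [298. 348. 371.] 3337
blue [249. 322.] [318. 358. 372.] 1780
```

View pics/w5.png

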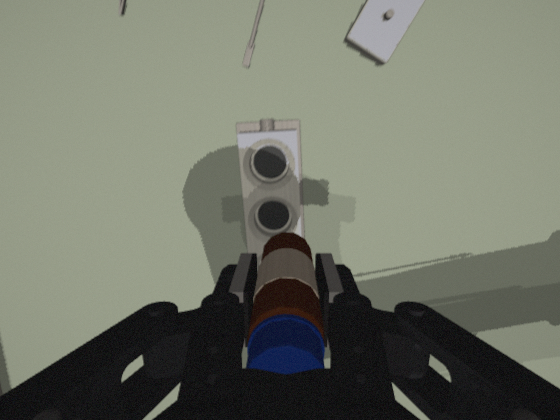

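The blue cap's front edge is at row 318, against 298 for green. That is about 5 mm of offset, which confirms the compensation.

Request:
{"name": "play_rows", "arguments": {"commands": [[0,-0.0113,0.0151,0,-0.2,-0.2,-3],[0,-0.0113,0.0151,0.01,-0.2,-0.2,-3],[0,-0.0114,0.0152,0.04,-0.2,-0.2,-3],[0,-0.0115,0.0153,0.068,-0.2,-0.2,-3],[0,-0.0116,0.0153,0.082,-0.2,-0.2,-3],[0,-0.0116,0.0153,0.085,-0.2,-0.2,-3],[0,-0.0116,0.0153,0.085,-0.2,-0.2,-3],[0,-0.0116,0.0153,0.085,-0.2,-0.2,-3]]}}

```text
time: 22.32
tcp_pos: [0.5039, 0.1764, 0.1155]
orientation: [-0.707, 3.058, 0.004]
wrist_force: [-0.2, -0.1, -1.1]
grip_width: 0.0263
```

```bash
python3 hov.py blue 2 w6.png; python3 -c "
from h import *
rel((.5028,.1721,.0666,205.7))"
```

```text
t 22.32 tcp [0.5039 0.1764 0.1155] psi -154.0 w 0.0263 F [-0.2 -0.1 -1.1]
(np.float64(0.50025), np.float64(0.17717499999999997), 0.0685) shift [0.0031 0.0022 0.047 ] turn [0.1  0.16 0.35]
cap top (tool mm) [  0.3 -34.1 -81.6] 1454 extent [21.6 74.4 85. ] top z 0.1568
[[522.  132.4  38.9  39.4]]
t 22.38 tcp [0.5038 0.1764 0.1154] psi -154.0 w 0.0260 F [ 0.2 -1.  -1.2]
(0.5028, 0.1721, 0.0666) shift [ 0.0029 -0.0035  0.0488] turn [0.1  0.15 0.35]
```

View pics/w6.png

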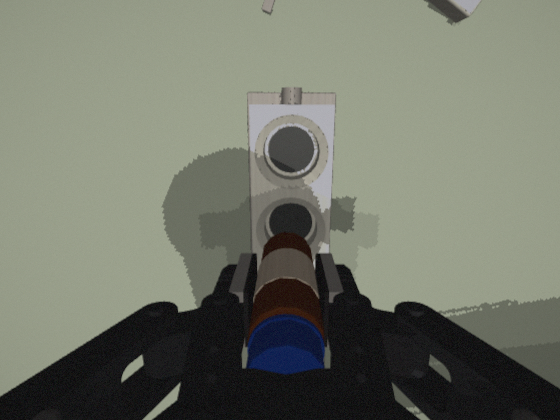

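The arm stopped about 4 mm from the compensated target, the same residual drift as before. I'll correct at hover before lowering.

Request:
{"name": "play_rows", "arguments": {"commands": [[0,0.0029,-0.0035,0.005,0,0,0.3],[0,0.0029,-0.0035,0.005,0,0,0.3],[0,0.0029,-0.0035,0.005,0,0,0.3]]}}

```text
time: 22.75
tcp_pos: [0.5028, 0.172, 0.1105]
orientation: [-0.699, 3.06, 0.004]
wrist_force: [0.5, 0.3, -0.7]
grip_width: 0.0261
```

```bash
python3 -c "
from h import *
rel((.5028,.1721,.0666,205.7))"
```

```text
t 22.75 tcp [0.5028 0.172  0.1105] psi -154.3 w 0.0261 F [ 0.5  0.3 -0.7]
(0.5028, 0.1721, 0.0666) shift [0.     0.     0.0439] turn [0.1  0.16 0.05]
```

Request:
{"name": "play_rows", "arguments": {"commands": [[0,0,0,0.012,0.1,0.1,0],[0,0,0,0.023,0.1,0.1,0],[0,0,0,0.032,0.1,0.1,0],[0,0,0,0.039,0.1,0.1,0],[0,0,0,0.0425,0.1,0.1,0],[0,0,0,0.044,0.1,0.1,0],[0,0,0,0.045,0.1,0.1,0],[0,0,0,0.045,0.1,0.1,0]]}}

```text
time: 23.75
tcp_pos: [0.5028, 0.172, 0.0666]
orientation: [-0.7, 3.061, 0.0]
wrist_force: [-3.1, -0.8, 6.2]
grip_width: 0.0263
```

Seated at the grasp height. Release.

Request:
{"name": "play_rows", "arguments": {"commands": [[0.5,0,0,0,0,0,0],[1,0,0,0,0,0,0],[1,0,0,0,0,0,0],[1,0,0,0,0,0,0],[1,0,0,-0.03,0,0,0],[1,0,0,-0.08,0,0,0],[1,0,0,-0.13,0,0,0],[1,0,0,-0.14,0,0,0]]}}

```text
time: 24.75
tcp_pos: [0.5043, 0.1727, 0.2105]
orientation: [-0.699, 3.054, 0.003]
wrist_force: [0.3, 0.4, -0.1]
grip_width: 0.0854
```

```bash
python3 -c "
from h import *
rel((.4468,-.312,.2,152))"; python3 chk.py
```

```text
t 24.75 tcp [0.5043 0.1727 0.2105] psi -154.2 w 0.0854 F [ 0.3  0.4 -0.1]
(0.4468, -0.312, 0.2) shift [ 0.2626 -0.4115  0.0083] turn [ 0.23  0.46 53.78]
red [ 0.4466 -0.3108  0.1083]
yellow [0.4487 0.2672 0.1071]
blue [0.498  0.1742 0.1074]
```

Request:
{"name": "play_rows", "arguments": {"commands": [[1,0.033,-0.051,-0.01,0,0,7],[1,0.066,-0.103,-0.01,0,0,13],[1,0.099,-0.154,-0.01,0,0,20],[1,0.131,-0.206,-0.01,0,0,27],[1,0.164,-0.257,-0.01,0,0,34],[1,0.197,-0.309,-0.01,0,0,41],[1,0.23,-0.36,-0.01,0,0,47],[1,0.2626,-0.4115,0.0,0.2,0.5,54]]}}

```text
time: 25.8
tcp_pos: [0.4456, -0.3141, 0.2069]
orientation: [-0.771, -3.043, 0.001]
wrist_force: [0.5, -0.2, -0.0]
grip_width: 0.0856
```

Request:
{"name": "play_rows", "arguments": {"commands": [[1,0,0,0,0,0,0],[1,0,0,0,0,0,0],[1,0,0,0,0,0,0]]}}

```text
time: 26.18
tcp_pos: [0.4458, -0.313, 0.2068]
orientation: [-0.768, -3.043, 0.0]
wrist_force: [0.4, 0.4, 0.2]
grip_width: 0.0855
```

```bash
python3 -c "
from h import *
rel((.4468,-.312,.068,152))"; python3 chk.py
```

```text
t 26.18 tcp [ 0.4458 -0.313   0.2068] psi 151.7 w 0.0855 F [0.4 0.4 0.2]
(0.4468, -0.312, 0.068) shift [-0.0008  0.0015  0.1388] turn [-0.05 -0.16 -0.34]
yellow [0.4576 0.2668 0.1074]
green [0.4777 0.221  0.108 ]
blue [0.499  0.1756 0.1075]
```

All three are seated, with cap tops at 0.107–0.108. Red is next.

Request:
{"name": "play_rows", "arguments": {"commands": [[1,-0.0008,0.0015,0.02,0,0,-0.3],[1,-0.0008,0.0015,0.06,0,0,-0.3],[1,-0.0008,0.0015,0.1,0,0,-0.3],[1,-0.0008,0.0015,0.128,0,0,-0.3],[1,-0.0008,0.0015,0.137,0,0,-0.3],[1,-0.0008,0.0015,0.1385,0,0,-0.3],[1,-0.0008,0.0015,0.1385,0,0,-0.3]]}}

```text
time: 27.1
tcp_pos: [0.448, -0.3122, 0.0699]
orientation: [0.76, 3.048, -0.001]
wrist_force: [0.2, 0.2, 0.6]
grip_width: 0.0856
```

Request:
{"name": "play_rows", "arguments": {"commands": [[0.6,0,0,0,0,0,0],[0,0,0,0,0,0,0],[0,0,0,0,0,0,0],[0,0,0,0,0,0,0],[0,0,0,0,0,0,0],[0,0,0,0,0,0,0]]}}

```text
time: 27.85
tcp_pos: [0.448, -0.3122, 0.07]
orientation: [0.76, 3.048, -0.001]
wrist_force: [-1.3, -0.4, 1.4]
grip_width: 0.0263
```

Request:
{"name": "play_rows", "arguments": {"commands": [[0,0,0,-0.015,0,0,0],[0,0,0,-0.05,0,0,0],[0,0,0,-0.09,0,0,0],[0,0,0,-0.125,0,0,0],[0,0,0,-0.132,0,0,0],[0,0,0,-0.132,0,0,0]]}}

```text
time: 28.6
tcp_pos: [0.448, -0.312, 0.2025]
orientation: [0.76, 3.047, -0.001]
wrist_force: [-0.6, 0.4, -1.5]
grip_width: 0.026
```

```bash
python3 -c "
from h import *
rel((.522,.1321,.2,205.7))"
```

```text
t 28.60 tcp [ 0.448  -0.312   0.2025] psi 152.0 w 0.0260 F [-0.6  0.4 -1.5]
(0.522, 0.1321, 0.2) shift [0.1432 0.4268 0.0022] turn [-4.00e-02  5.00e-02 -5.37e+01]
```

Request:
{"name": "play_rows", "arguments": {"commands": [[0,0.01,0.028,0.002,0,0,-4],[0,0.027,0.08,0.002,0,0,-10],[0,0.046,0.137,0.002,0,0,-17],[0,0.065,0.193,0.002,0,0,-24],[0,0.084,0.25,0.002,0,0,-32],[0,0.103,0.306,0.002,0,0,-39],[0,0.12,0.358,0.002,0,0,-46],[0,0.135,0.402,0.002,0,0,-51]]}}

```text
time: 29.6
tcp_pos: [0.5168, 0.1083, 0.1987]
orientation: [0.632, -3.075, 0.002]
wrist_force: [0.1, -0.8, -0.6]
grip_width: 0.0263
```

```bash
python3 -c "
from h import *
rel((.5217,.1328,.2,205.7),(.5217,.1328,.115,205.7))"
```

```text
t 29.60 tcp [0.5168 0.1083 0.1987] psi -156.8 w 0.0263 F [ 0.1 -0.8 -0.6]
(0.5217, 0.1328, 0.2) shift [-0.0142  0.0206 -0.0013] turn [-0.05 -0.13 -2.46]
(0.5217, 0.1328, 0.115) shift [-0.0144  0.0207  0.0837] turn [-0.05 -0.13 -2.46]
```

Request:
{"name": "play_rows", "arguments": {"commands": [[0,-0.0142,0.0195,0,0,-0.1,-2.5],[0,-0.0142,0.0195,0.01,0,-0.1,-2.5],[0,-0.0142,0.0195,0.04,0,-0.1,-2.5],[0,-0.0142,0.0195,0.068,0,-0.1,-2.5],[0,-0.0142,0.0195,0.082,0,-0.1,-2.5],[0,-0.0142,0.0195,0.085,0,-0.1,-2.5],[0,-0.0142,0.0195,0.085,0,-0.1,-2.5]]}}

```text
time: 30.48
tcp_pos: [0.5224, 0.1315, 0.1143]
orientation: [-0.699, 3.062, -0.002]
wrist_force: [0.1, 0.5, -0.2]
grip_width: 0.0263
```

```bash
python3 -c "
from h import *
im,d,p,T=snap('wrist','w7.png')
rel((.5217,.1328,.07,205.7))"
```

```text
t 30.52 tcp [0.5226 0.1317 0.1146] psi -154.3 w 0.0265 F [ 0.1  0.5 -0.5]
(0.5217, 0.1328, 0.07) shift [0.0004 0.0014 0.0446] turn [-0.06  0.06  0.04]
```

View pics/w7.png

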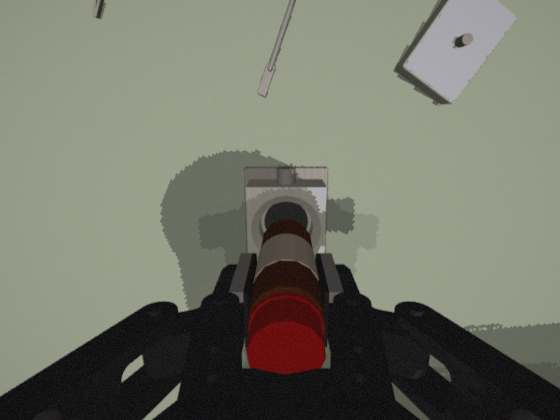

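Red hangs upright over the last well at (286,215). Lowering it.

Request:
{"name": "play_rows", "arguments": {"commands": [[0,0.0004,0.0013,0.012,0,0,0],[0,0.0004,0.0013,0.024,0,0,0],[0,0.0004,0.0013,0.034,0,0,0],[0,0.0004,0.0013,0.04,0,0,0],[0,0.0004,0.0013,0.0432,0,0,0],[0,0.0004,0.0013,0.0445,0,0,0],[0,0.0004,0.0013,0.0455,0,0,0],[0,0.0004,0.0013,0.0455,0,0,0]]}}

```text
time: 31.52
tcp_pos: [0.5219, 0.1327, 0.07]
orientation: [-0.7, 3.061, -0.001]
wrist_force: [-1.8, -0.1, 4.6]
grip_width: 0.0263
```

Request:
{"name": "play_rows", "arguments": {"commands": [[0.5,0,0,0,0,0,0],[1,0,0,0,0,0,0],[1,0,0,0,0,0,0],[1,0,0,0,0,0,0],[1,0,0,-0.03,0,0,0],[1,0,0,-0.08,0,0,0],[1,0,0,-0.13,0,0,0],[1,0,0,-0.14,0,0,0]]}}

```text
time: 32.52
tcp_pos: [0.5233, 0.1333, 0.214]
orientation: [-0.698, 3.053, 0.001]
wrist_force: [0.5, -0.1, -0.2]
grip_width: 0.0854
```

```bash
python3 -c "
from h import *
rel((.45,-.12,.25,180))"
```

```text
t 32.52 tcp [0.5233 0.1333 0.214 ] psi -154.2 w 0.0854 F [ 0.5 -0.1 -0.2]
(0.45, -0.12, 0.25) shift [ 0.1758 -0.1963 -0.0372] turn [2.000e-02 5.400e-01 2.576e+01]
```

Move the arm clear for a final look.

Request:
{"name": "play_rows", "arguments": {"commands": [[1,0.03,-0.03,-0.02,0,0,4],[1,0.06,-0.065,-0.03,0,0,8],[1,0.09,-0.1,-0.035,0,0,13],[1,0.12,-0.135,-0.035,0,0,18],[1,0.15,-0.17,-0.035,0,0,23],[1,0.17,-0.19,-0.035,0,0,26],[1,0.17,-0.19,-0.035,0,0,26],[1,0.17,-0.19,-0.035,0,0,26]]}}

```text
time: 33.52
tcp_pos: [0.4524, -0.1116, 0.2474]
orientation: [0.006, 3.133, 0.004]
wrist_force: [0.7, -0.4, 0.4]
grip_width: 0.0852
```

```bash
python3 chk.py; python3 -c "
from h import *
snap('scene','s2.png');rel()"
```

```text
red [0.5203 0.131  0.108 ]
green [0.4877 0.2214 0.1076]
blue [0.5009 0.1755 0.1074]
t 33.62 tcp [ 0.4527 -0.1112  0.2475] psi 179.8 w 0.0849 F [-0.2  0.7  0.2]
```

View pics/s2.png

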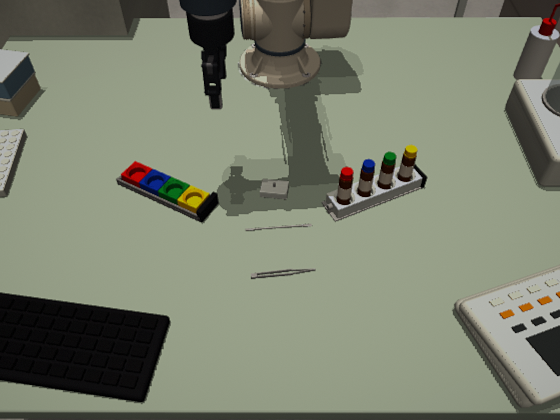

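The scene view shows all four vials upright in the magazine: yellow at the black end (410,165), then green, blue and red. The block, spatula and tweezers look unmoved, and the arm is clear. Handing in.

```bash
python3 -c "
from workcell import arm
print(arm.hand_in())"
```

```text
the job is handed in; nothing more can be done
None
```

All four vials are in the magazine in rack order, counting from the black end: yellow, green, blue, red. I handed the job in at about 34 s of the 102 s allowed.

- **Seating:** Each vial went down to its grasp height with a light floor contact of 5–9 N, then I released it. Cap tops measured 0.107–0.108 m, which matches fully seated.
- **Final look:** The scene camera showed all four upright, and the block, spatula and tweezers looked unmoved by eye. The arm was clear of everything.
- **Blue vial:** I gripped it about 6 mm off-centre because the arm was still coasting when the move began. The hover also ended about 4 mm off target. I corrected both before lowering it.
- **Final check gaps:** In the last top view the arm hid yellow and probably part of green, whose reading was about 9 mm off in x. Earlier clear top views had both seated within about 2 mm of their well centres.

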